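Kick down the stand of a print screen and hold the screen upright

ROBOT

A 6-joint arm with a two-finger parallel gripper is mounted at the origin on the work surface. World frame = base frame: x ahead of the robot, y to its left, z up, the work surface at z = 0. Lengths are in m, angles in rad, forces in N, time in s.
With the tool pointing down it reaches from about 0.275 to 0.85 m from the base axis. Payload 19 kg.
Tool frame: the origin (TCP) lies midway between the tips of the shut fingers; the grasp point (between the pads) lies 19 mm behind it (arm.grip_point_offset is the distance from the TCP to the grasp point, in m); z points along the fingers, y is the line along which they close (so a half turn about z gives the same grasp; the last joint's range is limited). The gripper opens to 85 mm and grips with 20 to 120 N. Pads are 22 mm wide; open, the fingers measure 114 mm over their backs; the gripper's body (76 mm by 85 mm) begins 54 mm behind the grasp point. The pads swing forward as they close: fully open they stand 13 mm farther back than shut.
Start: joints at [1.171, 0.15, 1.437, -0, 1.554, -0.134], TCP at [0.151, 0.555, 0.199] pointing down, gripper open.
Joint ranges: [-2.8, 2.8], [-0.68, 2.1], [0.12, 2.68], [-1.39, 4.53], [0.16, 2.79], [-2.81, 2.81]. Speed limits (rad/s): [1.89, 1.89, 2.22, 3.01, 3.01, 3.01].

INTERFACE

Orientations are given as a unit quaternion [w, x, y, z].
In Python, from cell import arm, optics gives the robot as it stands.
- The arm moves only by the tool play_rows, never from a script. Its argument "plan" is a list of rows, each an object of numbers: "grip": the finger opening in m, from 0 to 0.0854; "tx", "ty", "tz": the shift along the tool's x, y, z in m; "yaw": the turn about the tool's z in degrees. In form: [{"grip": .., "tx": .., "ty": .., "tz": .., "yaw": ..}, ...]. A call has 1 to 5 rows; each row shifts and turns the commanded pose from where the row before left it, along the tool's axes as they then stand; what a row does not reach is not made up. A row lasts 1/8 s, in which the tool goes at most 62.5 mm and 10.7 degrees, less where a joint would pass 70% of its speed; a pose out of reach is approached as far as the arm can. A call is refused whole if a number of a shift passes 0.0625 or a number of a turn 10.7, either way. A call with a gripper value outside its range is refused whole. The fingers move at their own pace and stop on an object; "newtons" is the grip in N (left out, the last holds). Time passes only in rows, so rows that do not move let the fingers close. It gives the time, the measured TCP pose, the force, the opening and the grip force at its end, in the units of the state.
- arm.observe(): the state, without advancing time (a new reading comes with each control period).
- optics.snapshot(name): name is "scene" or "top" or "wrist"; returns a dict with "color" (480x640x3 uint8, red, green, blue), "fx", "fy", "cx", "cy" (pixels), "k1" (the pictures are not rectified: a ray, as slopes to the right and down, at radius r is drawn at 1 + k1 r^2 times it, then the intrinsics apply), "eye" and "rotation" of the camera in the world. Camera axes: x right, y down, z forward; pixel columns grow to the right and rows downward; lengths in m; the calibration is good to about 2 mm. A picture is of the moment at which its call begins. There is no depth.
- arm.job_done(): hands the job in; it is judged then, once.
The state is a dict: "t": time; "joint_pos": joint angles; "joint_vel": joint speeds; "joint_torque": joint torques, N m; "tcp_pos": TCP position; "ee_rot": TCP orientation; "contact_force": force on the tool from outside, world axes, zero at the start; "ft_torque": the same for the moment, N m; "finger_gap": finger opening in m; "gripper_force": force on a finger pad.
Only numpy, scipy, OpenCV 4.12 (cv2) and the standard library are available. Lean on these libraries where they do the work, as an engineer would, in place of code of your own. Each camera call takes 0.05 s, during which the arm holds its last target. There are 200 camera calls.

TASK

The raised print screen is still locked for transport: slide the lock on its top bar fully home to its end stop, away from the kickstand, then flip the kickstand down over its dead centre until it is fully down on its stop. Then take the screen's frame between the fingers, bring it forward from its rests to stand upright and finish while holding it there (its hinge springs tip it back as soon as it is let go), so that a colleague can check the mesh against the window. Do not let the screen fall shut, and leave the things lying around where they are.

Things in the scene. Friction and masses are not known exactly. Their poses are not given: they have to be found in the camera images.
- board: Plywood print board 290 x 430 x 18 mm, fixed. Origin: on the table under the middle of the screen's hinge line, which runs along y, 30 mm up. x points level from the print side to the two steel rests behind the screen (x 45 to 80 mm, y +-139 mm, 125 mm high), y to the left seen from the print side, z up. It reaches 200 mm to -x, 90 to +x, 240 to +y, 190 to -y.
- screen (a joint): Lean of the screen, rad: 0 upright, +0.32 back (board +x) on its rests, as at the start; negative forward; kickstand's foot meets the board at -0.12. Springs and weight (0.95 kg) press it back: about 2 N at the top bar hold it at 0. Aluminium frame 300 mm wide, 262 mm high from the hinge line: 22 mm square stiles, round top bar, 3 mm mesh panel.
- bar_grip (a point): Grasp point on the axis of the screen's round top bar (25 mm diameter, along the board's y), 55 mm to -y of the board's middle and 250 mm from the hinge line; bar clear for 65 mm to either side once the lock is slid. Moves with the screen; its z axis points up along the stiles.
- lock (a joint): Travel of the transport lock along the top bar, m: 0 locked (starts at 0 to 0.008), 0.055 at its end stop (unlocked). It slides to the board's -y with about 2 N of friction. A grey sleeve 34 x 36 x 34 mm round the bar with an upright fin on top; its steel bolt reaches to +y across the front (board -x) side of the folded kickstand and blocks it.
- lock_fin (a point): Centre of the lock's fin: 14 mm thick (along the board's y), 22 mm wide, 30 mm high, standing on the sleeve; 35 mm above the bar's axis (along the leaning stiles). At lock 0 it is 100 mm to +y of the board's middle.
- kickstand (a joint): Angle of the kickstand leg about its hub, rad: 0 folded up behind the +y stile (leaning 0.30 rad further back than it), 0.30 in line with the stile, 1.87 forward (board -x) square to it, 2.9 down on its stop. Its weight (0.25 kg, mostly in the foot) keeps it folded until it passes upright (0.62 with the screen on its rests); beyond that it falls down by itself. About 1 N at the pin moves it.
- kick_pin (a point): Middle of the kickstand's foot pin: black rubber-covered cylinder, 14 mm diameter, 55 mm long, along the board's y, standing out sideways (+y) from the end of the steel leg (10 x 18 mm), 134 mm from the hub axis and 195 mm to +y of the board's middle. Folded, it is about 40 mm behind and 15 mm below the top bar.
- kick_hub (a point): Pivot of the kickstand, on the +y stile, 120 mm from the hinge line along the stile, 162 mm to +y of the board's origin; its axis is along the board's y.
- squeegee_mid (a point): Centre of a squeegee lying on the print side of the board, wooden handle 130 x 30 mm, 28 mm high, with a rubber blade. Bystander.
- ink_jar_mid (a point): Centre of a white jar, 52 mm in diameter, 50 mm high, on the print side of the board. Bystander.
- tape_mid (a point): Centre of a roll of tape, 72 mm in diameter, 22 mm high, lying on the print side of the board. Bystander.
- paint0: Paint bottle with a black cap, 48 mm in diameter, 140 mm high, standing on the table; origin at its foot. Bystander.
- paint1: Paint bottle like paint0. Bystander.
- paint2: Paint bottle like paint0. Bystander.
- glue: Glue stick, 26 mm in diameter, 90 mm high, standing on the table; origin at its foot. Bystander.

How it is judged:
On the way, in this order (a step that is already met when the one before it is completed fails the run):
1. the transport lock is slid to its end stop (value of joint lock above 0.049 m), for 0.2 s.
2. the kickstand is flipped fully down (value of joint kickstand above 2.7 rad and value of joint lock above 0.049 m), for 0.3 s.
3. the screen is brought upright and held by the fingers (value of joint screen between -0.08 and 0.08 rad and contact force between the fingers and screen above 0.8 N and value of joint kickstand above 2.7 rad), for 0.3 s.
At the end, for the whole second after the job is handed in: The fingers press on or grip the screen (at least 0.8 N, not through the kickstand) and keep it within 0.08 rad of upright and still; the kickstand is down (beyond 2.7 rad) and its foot does not carry the screen; the lock is within 6 mm of its end stop (all of step 3 and value of joint lock above 0.049 m and contact force between kickstand and board below 0.3 N and contact force between the fingers and kickstand below 0.3 N and velocity of joint screen between -0.1 and 0.1 rad/s); the arm keeps its last pose, push and grip.
It fails at once if the screen falls forward (value of joint screen below -0.3 rad).
It fails at once if a bystander is moved by more than 30 mm (distance of any of squeegee_mid, ink_jar_mid, tape_mid, paint0, paint1, paint2, glue from where it was at the start of the episode above 0.03 m).
It also fails if it takes over 64 s, if anything falls off the work surface, if the arm or the gripper's body presses on something with over 40 N, if the wrist force passes 120 N, or if a joint passes its speed limit or range.

## Working session

There is one attempt and no reset: what is moved stays moved. The work goes in short steps, Python scripts to look and compute and a tool call to move; the robot and the scene stay as the last step left them, time stands still between calls to the robot, and variables do not carry over. Pictures are saved under pics/ and viewed, at most 10 in all, crops included, and the job is handed in when it is done.

Besides the shell and the picture viewer there is one more tool, called after "Call:" by a JSON object that holds its "api" and its "payload", one argument or row to a line. play_rows: Moves the arm, as the interface text tells. Its arguments: {"type":"object","properties":{"plan":{"type":"array"},"newtons":{"type":"number"}},"required":["plan"]}

```bash
mkdir -p pics; ls; python3 - <<'E'
from cell import arm, optics
import cv2
for n in ("scene","top"):
    s=optics.snapshot(n); cv2.imwrite(f"pics/{n}0.png",s["color"][:,:,::-1])
    print(n,{k:(v if not hasattr(v,'tolist') else v.tolist()) for k,v in s.items() if k!="color"})
print(arm.observe())
E
```

```text
pics
scene {'fx': 476.60297918266383, 'fy': 476.60297918266383, 'cx': 313.0177916303705, 'cy': 245.29129147656846, 'k1': -0.1243060991168183, 'eye': [0.991974631428344, 0.3590888086098884, 1.5251145575913652], 'rotation': [-0.09897037634593375, 0.41514153436542, 0.88275733544669, -0.19647355487629578]}
top {'fx': 456.30437049550784, 'fy': 456.30437049550784, 'cx': 320.93128455147456, 'cy': 236.99580959025192, 'k1': 0.00931882768733349, 'eye': [0.394702803755502, -0.04704328513466189, 1.2681069654036947], 'rotation': [-0.04464447559339109, 0.713320470284836, -0.6985405675708388, 0.03495501293694039]}
{'t': 0.1, 'joint_pos': array([ 1.17102731e+00,  1.50897212e-01,  1.43792923e+00, -4.40892187e-06,
        1.55380816e+00, -1.34018380e-01]), 'joint_vel': array([ 0.00017198, -0.00064991, -0.00267683,  0.00032579,  0.00034291,
       -0.00038993]), 'joint_torque': array([ 4.40745134e-03, -7.14379621e+01, -5.71787632e+01, -2.54520392e-04,
        7.16717725e-03,  2.28084508e-05]), 'tcp_pos': array([0.15094705, 0.55457439, 0.19837673]), 'ee_rot': array([-1.35273708e-04,  1.32484605e-01,  9.91184926e-01, -5.03110078e-04]), 'contact_force': array([0.32951667, 0.38786965, 0.97482037]), 'ft_torque': array([-0.0263908 ,  0.00158069, -0.05095857]), 'gripper_force': 0.0, 'finger_gap': 0.08556184164130545}
```

View pics/scene0.png

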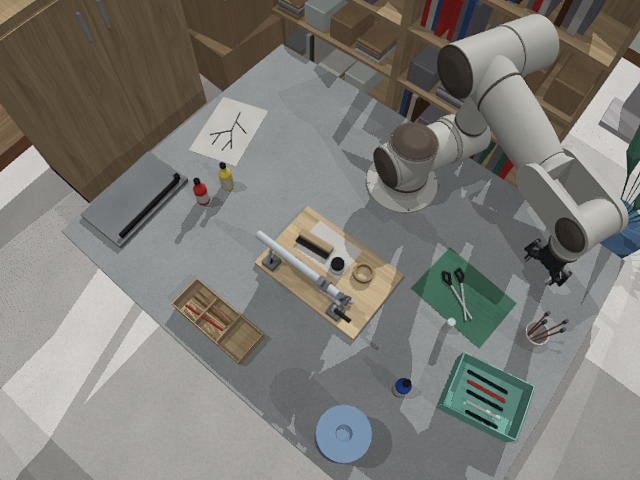

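View pics/top0.png

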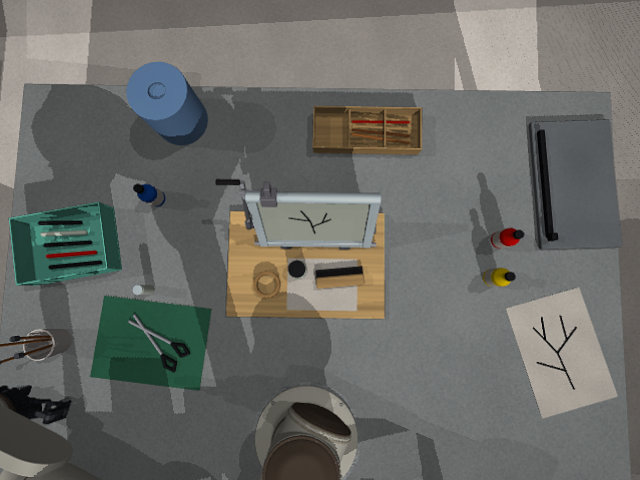

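```bash
cat > h.py <<'E'
import numpy as np, cv2
from scipy.spatial.transform import Rotation as R
from cell import arm, optics
def rot(s):
    r=np.array(s["rotation"]); return R.from_quat(r,scalar_first=True).as_matrix() if r.size==4 else r
def K(s): return np.array([[s["fx"],0,s["cx"]],[0,s["fy"],s["cy"]],[0,0,1.]])
def D(s): return np.array([s["k1"],0,0,0,0.])
def rays(s,uv):
    p=cv2.undistortPoints(np.asarray(uv,float).reshape(-1,1,2),K(s),D(s)).reshape(-1,2)
    d=np.c_[p,np.ones(len(p))]@rot(s).T; return d/np.linalg.norm(d,axis=1)[:,None]
def plane(s,uv,z):
    d=rays(s,uv); e=np.array(s["eye"]); return e+d*((z-e[2])/d[:,2])[:,None]
def tri(s1,u1,s2,u2):
    e1,e2=np.array(s1["eye"]),np.array(s2["eye"]); a=rays(s1,[u1])[0]; b=rays(s2,[u2])[0]
    t=np.linalg.lstsq(np.c_[a,-b],e2-e1,rcond=None)[0]; p,q=e1+a*t[0],e2+b*t[1]
    return (p+q)/2,np.linalg.norm(p-q)
def proj(s,P):
    M=rot(s).T; return cv2.projectPoints(np.asarray(P,float).reshape(-1,1,3),cv2.Rodrigues(M)[0],-M@np.array(s["eye"]),K(s),D(s))[0].reshape(-1,2)
def save(s,name,x0,y0,w,h,k,pts=()):
    im=cv2.resize(s["color"][y0:y0+h,x0:x0+w,::-1].copy(),None,fx=k,fy=k,interpolation=cv2.INTER_CUBIC)
    for p in pts: cv2.drawMarker(im,tuple(int(v) for v in ((np.array(p)-[x0,y0]+.5)*k)),(255,0,255),cv2.MARKER_CROSS,9,1)
    cv2.imwrite(f"pics/{name}.png",im)
E
python3 - <<'E'
from h import *
S={n:optics.snapshot(n) for n in("scene","top")}
for n,seed in(("scene",(295,228)),("top",(240,300))):
    s=S[n]; h=cv2.cvtColor(s["color"],cv2.COLOR_RGB2HSV)
    m=cv2.inRange(h,(8,60,60),(28,255,255)); m=cv2.morphologyEx(m,cv2.MORPH_OPEN,np.ones((3,3)))
    l=cv2.connectedComponents(m)[1]; print(n,l[seed[1],seed[0]])
    ys,xs=np.where(l==l[seed[1],seed[0]]); P=plane(s,np.c_[xs,ys],.018)[:,:2]
    r=cv2.minAreaRect((P*1000).astype(np.float32)); print(r,cv2.boxPoints(r).round(1).tolist())
save(S["scene"],"sc1",245,200,170,145,4.6); save(S["top"],"tp1",200,165,200,160,4)
E
```

```text
scene 11
((462.7787170410156, 14.100250244140625), (290.5765380859375, 429.40045166015625), 0.4693654775619507) [[315.70001220703125, 227.60000610351562], [319.29998779296875, -201.8000030517578], [609.7999877929688, -199.39999389648438], [606.2999877929688, 230.0]]
top 2
((460.823486328125, 12.247665405273438), (288.7428894042969, 429.45947265625), 0.2872619330883026) [[315.3999938964844, 226.3000030517578], [317.5, -203.1999969482422], [606.2999877929688, -201.8000030517578], [604.0999755859375, 227.6999969482422]]
```

View pics/sc1.png

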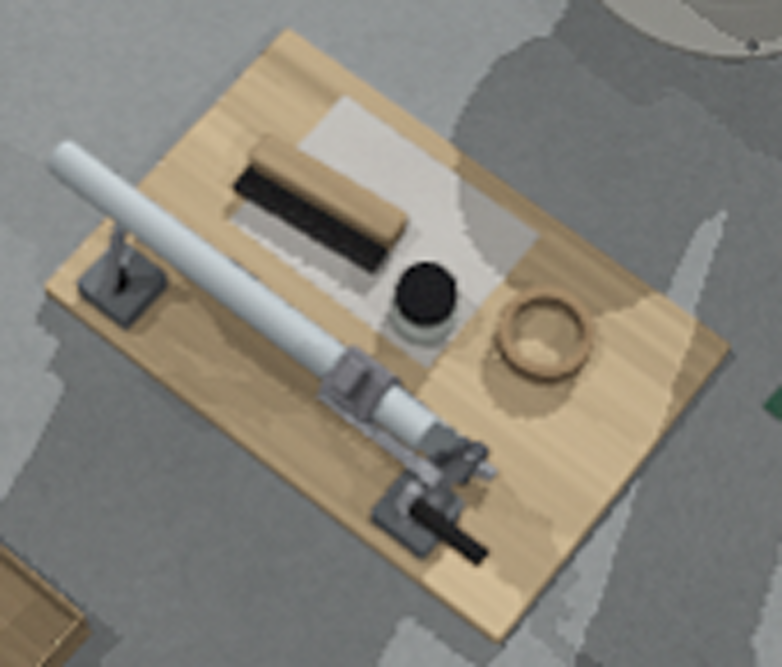

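View pics/tp1.png

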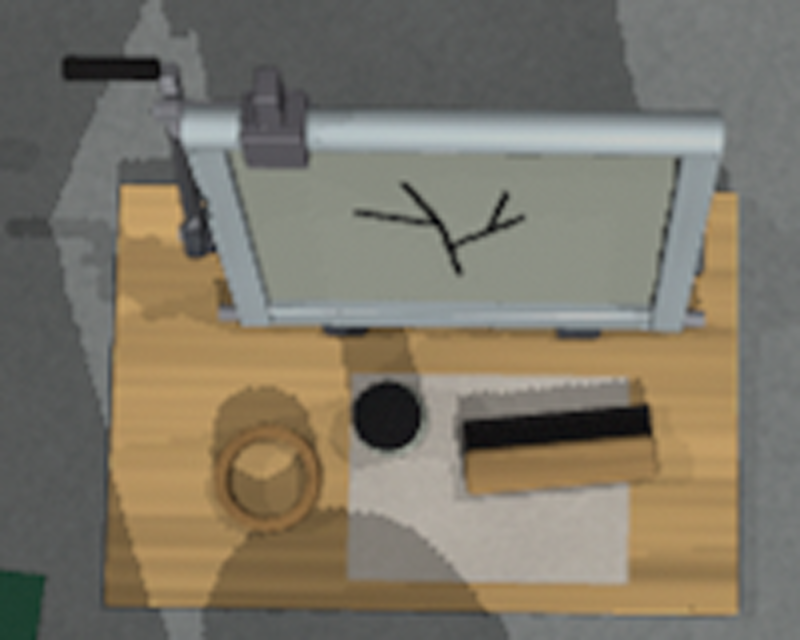

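The board, with the lock at scene (322,281) and top (267,187), faces the robot almost squarely. Its origin is at about (0.517, -0.011) with a yaw of about 0.4°. The kickstand pin is at top (228,182), at the +y end behind the bar.

Call:
{"api": "play_rows", "payload": {
  "plan": [
    {"grip": 0.0,"tz": -0.045,"yaw": 10.7},
    {"grip": 0.0,"tz": -0.045,"yaw": 10.7},
    {"grip": 0.0,"tz": -0.045,"yaw": 10.7},
    {"grip": 0.0,"tz": -0.045,"yaw": 10.7},
    {"grip": 0.0,"tz": -0.02,"yaw": 10.7}
  ],
  "newtons": 30
}}

```text
invalid input
```

```bash
cat >> h.py <<'E'
O=np.array([.517,-.0115,0]); RB=R.from_euler('z',.4,degrees=True)
def bd(x,y,z): return O+RB.apply([x,y,z])
def scr(s,y,a=.32,n=0): return bd(s*np.sin(a)+n*np.cos(a),y,.03+s*np.cos(a)-n*np.sin(a))
def pin(k,y=.195,a=.32):
    h=scr(.12,.162,a); b=a+.3-k; return np.array([h[0]+.134*np.sin(b),bd(0,y,0)[1],h[2]+.134*np.cos(b)])
E
python3 - <<'E'
from h import *
pts=[scr(.3,.1),scr(.25,-.15),scr(.25,.15),pin(0,.1675),pin(0,.2225),pin(0),bd(-.2,.24,.018),bd(.09,-.19,.018)]
print(np.round(pts,4).tolist())
S={n:optics.snapshot(n) for n in("scene","top")}
save(S["scene"],"sc2",245,200,170,145,4.6,proj(S["scene"],pts)); save(S["top"],"tp2",200,165,200,160,4,proj(S["top"],pts))
a=cv2.imread("pics/sc2.png");b=cv2.imread("pics/tp2.png"); cv2.imwrite("pics/m2.png",np.hstack([cv2.resize(a,(400,340)),cv2.resize(b,(400,340))]))
print(arm.observe()["tcp_pos"])
E
```

```text
[[0.6107, 0.0892, 0.3148], [0.5967, -0.1609, 0.2673], [0.5946, 0.139, 0.2673], [0.6315, 0.156, 0.253], [0.6315, 0.211, 0.253], [0.6315, 0.1835, 0.253], [0.3153, 0.2271, 0.018], [0.6083, -0.2009, 0.018]]
[0.15102921 0.5547176  0.19867614]
```

View pics/tp2.png

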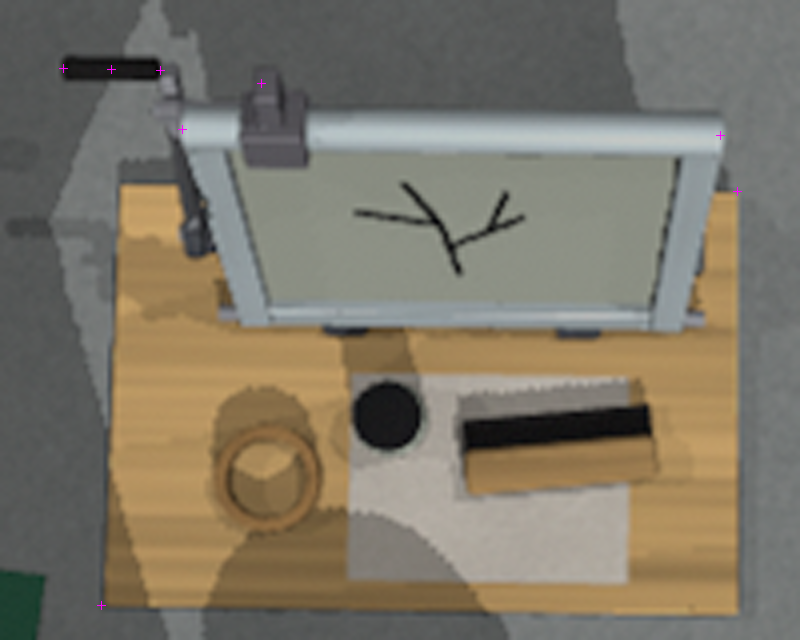

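View pics/sc2.png

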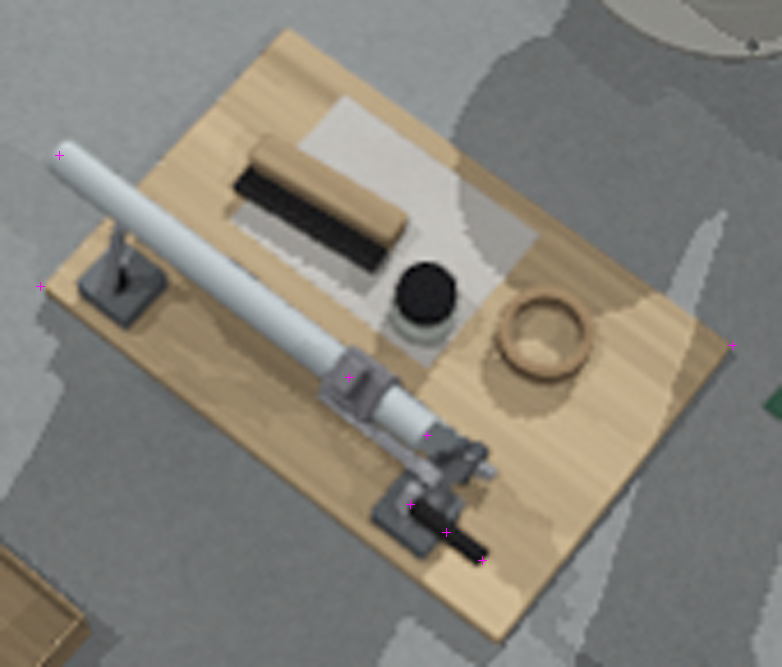

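The projected points fall on the pin (top 228,182), fin and bar to within about 2 mm. The move was refused, so I'll give every key in each row.

Call:
{"api": "play_rows", "payload": {
  "plan": [
    {"grip": 0.0,"tx": 0,"ty": 0,"tz": -0.045,"yaw": 10.7},
    {"grip": 0.0,"tx": 0,"ty": 0,"tz": -0.045,"yaw": 10.7},
    {"grip": 0.0,"tx": 0,"ty": 0,"tz": -0.045,"yaw": 10.7},
    {"grip": 0.0,"tx": 0,"ty": 0,"tz": -0.045,"yaw": 10.7},
    {"grip": 0.0,"tx": 0,"ty": 0,"tz": -0.02,"yaw": 10.7}
  ],
  "newtons": 30
}}

```text
t: 0.92
tcp_pos: [0.1511, 0.5549, 0.4015]
ee_rot: [-0.0, 0.567, 0.824, 0.001]
contact_force: [1.1, 0.1, -0.4]
finger_gap: 0.0004
gripper_force: 0.0
```

Call:
{"api": "play_rows", "payload": {
  "plan": [
    {"grip": 0.0,"tx": 0,"ty": 0,"tz": 0,"yaw": 10.3},
    {"grip": 0.0,"tx": 0,"ty": 0,"tz": 0,"yaw": 10.3},
    {"grip": 0.0,"tx": -0.04,"ty": 0.04,"tz": 0,"yaw": 0},
    {"grip": 0.0,"tx": -0.04,"ty": 0.04,"tz": 0,"yaw": 0},
    {"grip": 0.0,"tx": -0.04,"ty": 0.04,"tz": 0,"yaw": 0}
  ]
}}

```text
t: 1.55
tcp_pos: [0.2733, 0.4349, 0.3988]
ee_rot: [0.0, 0.703, 0.711, -0.0]
contact_force: [0.4, 0.6, -0.3]
finger_gap: 0.0003
gripper_force: 0.0
```

Call:
{"api": "play_rows", "payload": {
  "plan": [
    {"grip": 0.0,"tx": -0.04,"ty": 0.04,"tz": 0,"yaw": 0},
    {"grip": 0.0,"tx": -0.04,"ty": 0.04,"tz": 0,"yaw": 0},
    {"grip": 0.0,"tx": -0.04,"ty": 0.04,"tz": 0,"yaw": 0},
    {"grip": 0.0,"tx": -0.04,"ty": 0.04,"tz": 0,"yaw": 0},
    {"grip": 0.0,"tx": -0.04,"ty": 0.04,"tz": 0,"yaw": 0}
  ]
}}

```text
t: 2.17
tcp_pos: [0.4758, 0.237, 0.399]
ee_rot: [0.0, 0.703, 0.711, 0.0]
contact_force: [0.2, 0.7, 0.1]
finger_gap: -0.0002
gripper_force: 0.0
```

Call:
{"api": "play_rows", "payload": {
  "plan": [
    {"grip": 0.0,"tx": -0.04,"ty": 0.043,"tz": 0,"yaw": 0},
    {"grip": 0.0,"tx": -0.04,"ty": 0.043,"tz": 0,"yaw": 0},
    {"grip": 0.0,"tx": -0.035,"ty": 0.043,"tz": 0.02,"yaw": 0},
    {"grip": 0.0,"tx": 0,"ty": 0,"tz": 0.04,"yaw": 0},
    {"grip": 0.0,"tx": 0,"ty": 0,"tz": 0.04,"yaw": 0}
  ]
}}

```text
t: 2.8
tcp_pos: [0.6055, 0.1244, 0.2971]
ee_rot: [-0.0, 0.703, 0.711, -0.0]
contact_force: [1.3, -0.6, -0.1]
finger_gap: 0.0001
gripper_force: 0.0
```

Call:
{"api": "play_rows", "payload": {
  "plan": [
    {"grip": 0.0,"tx": -0.015,"ty": 0,"tz": 0,"yaw": 0},
    {"grip": 0.0,"tx": -0.015,"ty": 0,"tz": 0,"yaw": 0},
    {"grip": 0.0,"tx": -0.015,"ty": 0,"tz": 0,"yaw": 0},
    {"grip": 0.0,"tx": -0.013,"ty": 0,"tz": 0,"yaw": 0},
    {"grip": 0.0,"tx": -0.011,"ty": 0,"tz": 0,"yaw": 0}
  ]
}}

```text
t: 3.42
tcp_pos: [0.606, 0.0551, 0.2994]
ee_rot: [0.0, 0.703, 0.711, 0.0]
contact_force: [-1.2, 0.5, 0.6]
finger_gap: 0.0
gripper_force: 0.0
```

Call:
{"api": "play_rows", "payload": {
  "plan": [
    {"grip": 0.0,"tx": -0.003,"ty": 0,"tz": 0,"yaw": 0},
    {"grip": 0.0,"tx": -0.002,"ty": 0,"tz": 0,"yaw": 0},
    {"grip": 0.0,"tx": 0,"ty": 0,"tz": 0,"yaw": 0}
  ]
}}

```text
t: 3.8
tcp_pos: [0.606, 0.0513, 0.2989]
ee_rot: [-0.0, 0.703, 0.711, -0.0]
contact_force: [-0.5, 0.2, -0.2]
finger_gap: 0.0002
gripper_force: 0.0
```

```bash
python3 - <<'E'
from h import *
S={n:optics.snapshot(n) for n in("scene","top")}
pts=[scr(.3,.045),scr(.25,.045-.017),pin(0)]
save(S["scene"],"sc3",245,200,170,145,4.6,proj(S["scene"],pts)); save(S["top"],"tp3",200,165,200,160,4,proj(S["top"],pts))
a=cv2.imread("pics/sc3.png");b=cv2.imread("pics/tp3.png"); cv2.imwrite("pics/m3.png",np.hstack([a[150:600,150:550],b[0:450,0:400]]))
E
```

```text
(no output)
```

View pics/m3.png

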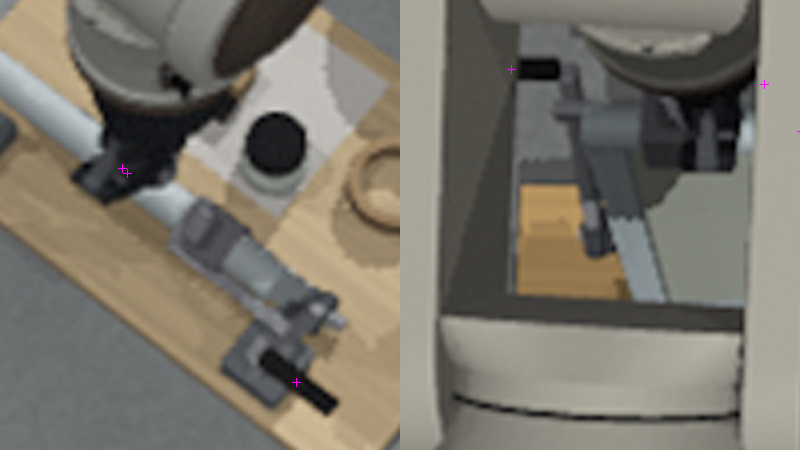

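The sleeve still appears at its starting place (crop 205,225), so the finger missed the fin. I'll check with the TCP and fin outlines drawn in.

```bash
python3 - <<'E'
from h import *
S={n:optics.snapshot(n) for n in("scene","wrist")}
st=arm.observe();t=st["tcp_pos"];print(t)
fin=[scr(s,.096+y,.32,n) for s in(.27,.30) for y in(-.007,.007) for n in(-.011,.011)]
pts=fin+[t]
s=S["scene"]; save(s,"a",270,225,80,120,5,proj(s,pts))
w=S["wrist"]; save(w,"b",0,0,640,480,.625,proj(w,pts)); print(proj(w,pts).round().tolist())
a=cv2.imread("pics/a.png");b=cv2.imread("pics/b.png");o=np.zeros((600,800,3),np.uint8);o[:,:400]=a;o[:300,400:]=b;cv2.imwrite("pics/m4.png",o)
E
```

```text
[0.60598829 0.05134252 0.2988748 ]
[[290.0, 227.0], [328.0, 223.0], [290.0, 202.0], [329.0, 199.0], [306.0, 244.0], [349.0, 240.0], [305.0, 216.0], [350.0, 212.0], [317.0, 279.0]]
```

View pics/m4.png

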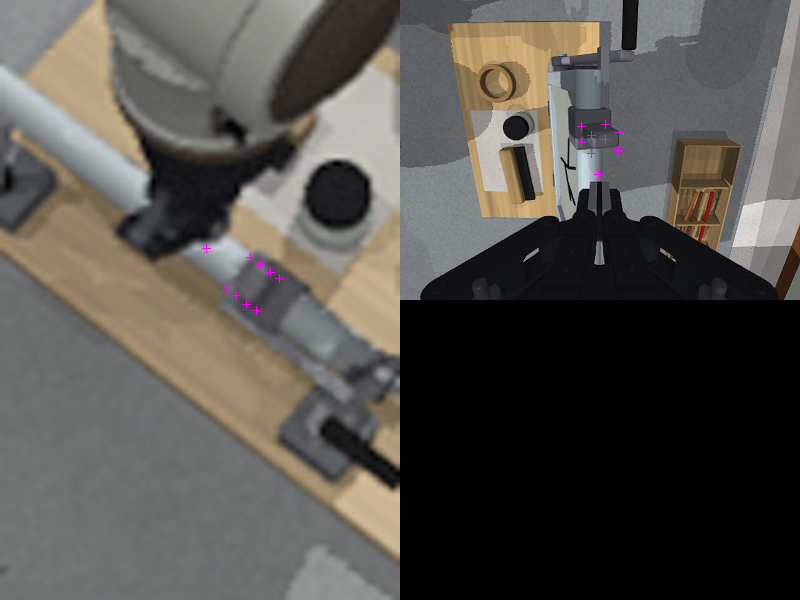

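```bash
python3 - <<'E'
from h import *
S={n:optics.snapshot(n) for n in("scene","wrist")}
t=arm.observe()["tcp_pos"]
for dz in(0,.01,.02,.03,.04,.05):
    P=[t+[0,y,dz] for y in(-.011,0,.011)]
    print(dz,proj(S["wrist"],P).round(1).tolist(),((proj(S["scene"],P)-[270,225])*5).round().tolist())
w=S["wrist"]["color"]; print(w[255:325:3,311:326:7].tolist()); print(S["wrist"]["eye"])
E
```

```text
0 [[317.1, 296.7], [317.3, 278.7], [317.5, 260.1]] [[188.0, 235.0], [204.0, 246.0], [219.0, 258.0]]
0.01 [[317.0, 305.7], [317.2, 287.0], [317.4, 267.5]] [[188.0, 228.0], [204.0, 240.0], [219.0, 251.0]]
0.02 [[316.9, 315.7], [317.1, 296.1], [317.4, 275.8]] [[188.0, 221.0], [204.0, 233.0], [219.0, 245.0]]
0.03 [[316.8, 326.7], [317.0, 306.3], [317.3, 285.0]] [[188.0, 214.0], [204.0, 226.0], [220.0, 238.0]]
0.04 [[316.7, 339.1], [316.9, 317.8], [317.2, 295.4]] [[188.0, 207.0], [204.0, 219.0], [220.0, 231.0]]
0.05 [[316.6, 353.0], [316.8, 330.6], [317.1, 307.1]] [[188.0, 199.0], [204.0, 211.0], [220.0, 224.0]]
[[[138, 149, 155], [108, 115, 122], [85, 88, 88]], [[137, 148, 156], [107, 116, 122], [88, 91, 94]], [[139, 149, 157], [105, 115, 120], [97, 101, 104]], [[138, 148, 156], [106, 114, 120], [93, 98, 100]], [[138, 148, 156], [107, 115, 120], [94, 97, 99]], [[137, 148, 155], [106, 115, 121], [95, 100, 102]], [[137, 147, 155], [105, 114, 118], [96, 99, 102]], [[137, 146, 155], [109, 118, 124], [98, 102, 105]], [[149, 160, 169], [115, 123, 128], [96, 100, 103]], [[148, 159, 168], [115, 123, 129], [97, 101, 104]], [[149, 160, 169], [114, 122, 128], [93, 96, 99]], [[150, 162, 169], [115, 125, 131], [96, 99, 102]], [[65, 67, 71], [6, 3, 6], [68, 71, 75]], [[73, 76, 81], [13, 11, 15], [72, 76, 80]], [[72, 73, 78], [18, 16, 18], [73, 75, 80]], [[73, 74, 79], [14, 14, 16], [73, 76, 80]], [[72, 74, 78], [15, 16, 18], [73, 75, 80]], [[72, 75, 79], [14, 14, 16], [73, 75, 80]], [[71, 75, 78], [15, 12, 17], [72, 75, 79]], [[74, 76, 80], [17, 16, 19], [72, 74, 80]], [[72, 75, 80], [12, 14, 14], [72, 75, 80]], [[73, 75, 79], [11, 9, 16], [71, 73, 78]], [[72, 75, 80], [15, 14, 16], [73, 75, 81]], [[73, 75, 80], [17, 16, 18], [73, 75, 81]]]
[0.60575068 0.1340242  0.47456607]
```

Call:
{"api": "play_rows", "payload": {
  "plan": [
    {"grip": 0.0,"tx": 0,"ty": 0,"tz": 0.006,"yaw": 0},
    {"grip": 0.0,"tx": 0,"ty": 0,"tz": 0.006,"yaw": 0},
    {"grip": 0.0,"tx": 0,"ty": 0,"tz": 0.004,"yaw": 0},
    {"grip": 0.0,"tx": 0,"ty": 0,"tz": 0,"yaw": 0}
  ]
}}

```text
t: 4.6
tcp_pos: [0.6058, 0.0511, 0.2825]
ee_rot: [-0.0, 0.703, 0.711, -0.0]
contact_force: [0.4, 0.1, -0.1]
finger_gap: -0.0
gripper_force: 0.0
```

Call:
{"api": "play_rows", "payload": {
  "plan": [
    {"grip": 0.0,"tx": 0,"ty": 0,"tz": 0.003,"yaw": 0},
    {"grip": 0.0,"tx": 0,"ty": 0,"tz": 0.003,"yaw": 0},
    {"grip": 0.0,"tx": 0,"ty": 0,"tz": 0,"yaw": 0}
  ]
}}

```text
t: 4.97
tcp_pos: [0.6059, 0.051, 0.2767]
ee_rot: [-0.0, 0.703, 0.711, -0.0]
contact_force: [0.1, -1.0, 0.7]
finger_gap: 0.0002
gripper_force: 0.0
```

Call:
{"api": "play_rows", "payload": {
  "plan": [
    {"grip": 0.0,"tx": 0,"ty": 0,"tz": 0.003,"yaw": 0},
    {"grip": 0.0,"tx": 0,"ty": 0,"tz": 0.003,"yaw": 0},
    {"grip": 0.0,"tx": 0,"ty": 0,"tz": 0,"yaw": 0}
  ]
}}

```text
t: 5.35
tcp_pos: [0.6059, 0.0511, 0.2706]
ee_rot: [-0.0, 0.703, 0.711, -0.0]
contact_force: [-0.5, 0.8, -0.2]
finger_gap: 0.0001
gripper_force: 0.0
```

```bash
python3 - <<'E'
from h import *
st=arm.observe(); w=optics.snapshot("wrist"); t=st["tcp_pos"]; print(t,st["contact_force"],st["joint_pos"].round(3))
g=w["color"].mean(2); c=g[:,311]; r=np.where((c[240:]<85))[0][:3]+240; print("tip row",r)
P=[t+[x,y,dz] for x in(-.0145,.0145) for y in(.011,) for dz in(0,.01,.02)]
print(proj(w,P).round(1).tolist())
save(w,"w5",180,120,280,280,2.1,proj(w,[t,scr(.25,.045+.1-.08),scr(.2625,-.0),scr(.25,.15)]))
E
```

```text
[0.60588179 0.05109951 0.27058472] [-0.51193106  0.77795058 -0.17711139] [-0.042  0.208  1.227 -0.     1.707 -0.054]
tip row [240 291 292]
[[290.4, 259.7], [288.9, 267.1], [287.3, 275.3], [344.6, 260.3], [345.9, 267.7], [347.4, 276.0]]
```

View pics/w5.png

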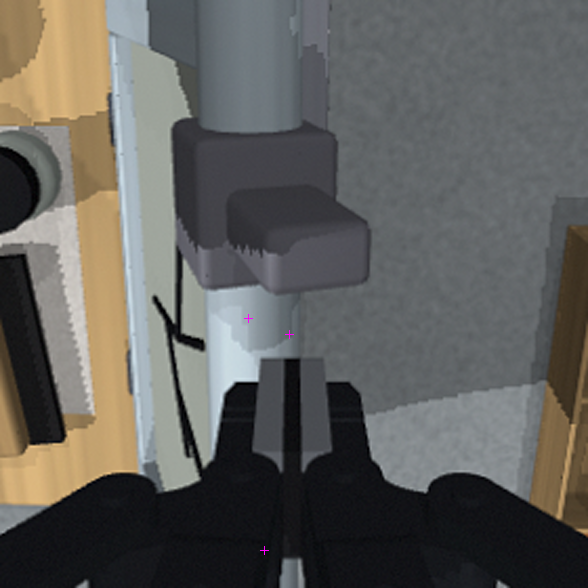

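The picture shows the fin at (298,250) and the closed finger tips at (290,360), on its -y side. The tips look higher than the nominal TCP. I'll feel for the bar to find their true height.

Call:
{"api": "play_rows", "payload": {
  "plan": [
    {"grip": 0.0,"tx": 0,"ty": 0,"tz": 0.004,"yaw": 0},
    {"grip": 0.0,"tx": 0,"ty": 0,"tz": 0.003,"yaw": 0},
    {"grip": 0.0,"tx": 0,"ty": 0,"tz": 0,"yaw": 0}
  ]
}}

```text
t: 5.78
tcp_pos: [0.6059, 0.0511, 0.2636]
ee_rot: [-0.0, 0.703, 0.711, -0.0]
contact_force: [0.7, 0.2, -0.8]
finger_gap: 0.0
gripper_force: 0.0
```

Call:
{"api": "play_rows", "payload": {
  "plan": [
    {"grip": 0.0,"tx": 0,"ty": 0,"tz": 0.004,"yaw": 0},
    {"grip": 0.0,"tx": 0,"ty": 0,"tz": 0.003,"yaw": 0},
    {"grip": 0.0,"tx": 0,"ty": 0,"tz": 0,"yaw": 0}
  ]
}}

```text
t: 6.15
tcp_pos: [0.6059, 0.0511, 0.2565]
ee_rot: [-0.0, 0.703, 0.711, -0.0]
contact_force: [0.1, 0.2, 0.7]
finger_gap: 0.0003
gripper_force: 0.0
```

Call:
{"api": "play_rows", "payload": {
  "plan": [
    {"grip": 0.0,"tx": 0,"ty": 0,"tz": 0.003,"yaw": 0},
    {"grip": 0.0,"tx": 0,"ty": 0,"tz": 0.003,"yaw": 0},
    {"grip": 0.0,"tx": 0,"ty": 0,"tz": 0,"yaw": 0}
  ]
}}

```text
t: 6.52
tcp_pos: [0.6059, 0.0511, 0.2506]
ee_rot: [-0.0, 0.703, 0.711, -0.0]
contact_force: [-0.5, -0.7, -0.7]
finger_gap: -0.0001
gripper_force: 0.0
```

```bash
python3 - <<'E'
from h import *
st=arm.observe(); t=st["tcp_pos"]; print(t,st["contact_force"])
w=optics.snapshot("wrist");s=optics.snapshot("scene")
pts=[scr(.285,.1),scr(.25,.02)]
save(w,"w6",180,120,280,280,2.1,proj(w,pts)); save(s,"s6",255,215,100,140,4.2,proj(s,[t,scr(.25,.05),t+[0,0,.03]]))
a=cv2.imread("pics/w6.png")[:,:380];b=cv2.imread("pics/s6.png");o=np.zeros((590,800,3),np.uint8);o[:588,:380]=a;o[:588,380:]=b;cv2.imwrite("pics/m6.png",o)
E
```

```text
[0.60587805 0.05105747 0.25059696] [-0.45030848 -0.73592148 -0.72154042]
```

View pics/m6.png

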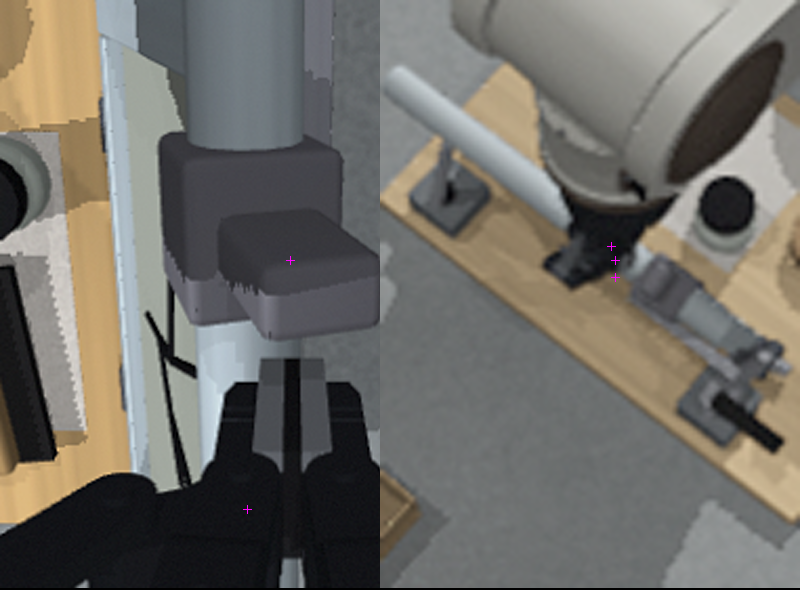

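The fin (290,260) is still at about lock 0. By ray, the tips at (290,360) are roughly 35 mm above the reported TCP, which explains the pass over the fin. One more probe to confirm. That was my tenth picture, so from here I'll rely on numbers.

Call:
{"api": "play_rows", "payload": {
  "plan": [
    {"grip": 0.0,"tx": 0,"ty": 0,"tz": 0.003,"yaw": 0},
    {"grip": 0.0,"tx": 0,"ty": 0,"tz": 0.002,"yaw": 0},
    {"grip": 0.0,"tx": 0,"ty": 0,"tz": 0,"yaw": 0}
  ]
}}

```text
t: 7.0
tcp_pos: [0.6062, 0.0511, 0.2463]
ee_rot: [0.0, 0.703, 0.711, 0.0]
contact_force: [0.3, -0.4, 4.8]
finger_gap: -0.0
gripper_force: 1.8
```

Call:
{"api": "play_rows", "payload": {
  "plan": [
    {"grip": 0.0,"tx": 0,"ty": 0,"tz": 0.003,"yaw": 0},
    {"grip": 0.0,"tx": 0,"ty": 0,"tz": 0,"yaw": 0}
  ]
}}

```text
t: 7.25
tcp_pos: [0.607, 0.0511, 0.2454]
ee_rot: [0.002, 0.703, 0.711, 0.002]
contact_force: [1.9, 1.0, 22.2]
finger_gap: 0.0002
gripper_force: 10.4
```

Call:
{"api": "play_rows", "payload": {
  "plan": [
    {"grip": 0.0,"tx": 0,"ty": 0,"tz": 0.003,"yaw": 0},
    {"grip": 0.0,"tx": 0,"ty": 0,"tz": 0,"yaw": 0}
  ]
}}

```text
t: 7.5
tcp_pos: [0.6079, 0.0511, 0.2446]
ee_rot: [0.004, 0.703, 0.711, 0.003]
contact_force: [3.0, 0.7, 39.4]
finger_gap: 0.0
gripper_force: 18.9
```

Contact comes at TCP z 0.2465 against the bar crown at 0.280, so the tips are about 33 mm above the reported TCP. I'll back up, go over the fin and push again at the right height.

Call:
{"api": "play_rows", "payload": {
  "plan": [
    {"grip": 0.0,"tx": 0,"ty": -0.001,"tz": -0.03,"yaw": 0},
    {"grip": 0.0,"tx": 0,"ty": 0,"tz": -0.036,"yaw": 0},
    {"grip": 0.0,"tx": 0.036,"ty": 0,"tz": 0,"yaw": 0},
    {"grip": 0.0,"tx": 0.037,"ty": 0,"tz": 0,"yaw": 0},
    {"grip": 0.0,"tx": 0,"ty": 0,"tz": 0,"yaw": 0}
  ]
}}

```text
t: 8.12
tcp_pos: [0.6039, 0.1261, 0.3056]
ee_rot: [-0.0, 0.702, 0.712, -0.0]
contact_force: [0.0, -0.5, -0.1]
finger_gap: 0.0004
gripper_force: 0.0
```

Call:
{"api": "play_rows", "payload": {
  "plan": [
    {"grip": 0.0,"tx": 0,"ty": 0.002,"tz": 0.022,"yaw": 0},
    {"grip": 0.0,"tx": 0,"ty": 0,"tz": 0.022,"yaw": 0},
    {"grip": 0.0,"tx": -0.012,"ty": 0,"tz": 0,"yaw": 0},
    {"grip": 0.0,"tx": -0.012,"ty": 0,"tz": 0,"yaw": 0},
    {"grip": 0.0,"tx": -0.012,"ty": 0,"tz": 0,"yaw": 0}
  ]
}}

```text
t: 8.75
tcp_pos: [0.6068, 0.0869, 0.2629]
ee_rot: [0.0, 0.703, 0.711, 0.0]
contact_force: [0.9, 0.7, 1.3]
finger_gap: -0.0001
gripper_force: 0.9
```

Call:
{"api": "play_rows", "payload": {
  "plan": [
    {"grip": 0.0,"tx": -0.012,"ty": 0,"tz": 0,"yaw": 0},
    {"grip": 0.0,"tx": -0.012,"ty": 0,"tz": 0,"yaw": 0},
    {"grip": 0.0,"tx": -0.007,"ty": 0,"tz": 0,"yaw": 0},
    {"grip": 0.0,"tx": 0,"ty": 0,"tz": 0,"yaw": 0}
  ]
}}

```text
t: 9.25
tcp_pos: [0.6069, 0.0565, 0.2618]
ee_rot: [0.0, 0.703, 0.711, -0.0]
contact_force: [0.1, 0.5, 0.7]
finger_gap: 0.0
gripper_force: 0.0
```

Call:
{"api": "play_rows", "payload": {
  "plan": [
    {"grip": 0.0,"tx": -0.004,"ty": 0,"tz": 0,"yaw": 0},
    {"grip": 0.0,"tx": -0.003,"ty": 0,"tz": 0,"yaw": 0},
    {"grip": 0.0,"tx": 0,"ty": 0,"tz": 0,"yaw": 0}
  ]
}}

```text
t: 9.62
tcp_pos: [0.607, 0.0505, 0.2618]
ee_rot: [-0.0, 0.703, 0.711, 0.0]
contact_force: [-0.3, 3.3, 0.0]
finger_gap: 0.0
gripper_force: 2.1
```

Call:
{"api": "play_rows", "payload": {
  "plan": [
    {"grip": 0.0,"tx": -0.003,"ty": 0,"tz": 0,"yaw": 0},
    {"grip": 0.0,"tx": 0,"ty": 0,"tz": 0,"yaw": 0}
  ]
}}

```text
t: 9.88
tcp_pos: [0.607, 0.0498, 0.262]
ee_rot: [-0.001, 0.702, 0.712, 0.002]
contact_force: [-0.3, 22.5, 1.1]
finger_gap: 0.0
gripper_force: 11.4
```

The lock is on its end stop (22 N, TCP y 0.050 as expected). Next I'll go behind the kickstand pin.

Call:
{"api": "play_rows", "payload": {
  "plan": [
    {"grip": 0.0,"tx": 0.012,"ty": 0,"tz": 0,"yaw": 0},
    {"grip": 0.0,"tx": 0.02,"ty": 0,"tz": -0.035,"yaw": 0},
    {"grip": 0.0,"tx": 0.05,"ty": 0.032,"tz": 0,"yaw": 0},
    {"grip": 0.0,"tx": 0.05,"ty": 0.032,"tz": 0,"yaw": 0},
    {"grip": 0.0,"tx": 0.008,"ty": 0,"tz": 0,"yaw": 0}
  ]
}}

```text
t: 10.5
tcp_pos: [0.6703, 0.1907, 0.2946]
ee_rot: [-0.001, 0.702, 0.712, -0.001]
contact_force: [-0.5, -0.6, 0.0]
finger_gap: 0.0004
gripper_force: 0.0
```

Call:
{"api": "play_rows", "payload": {
  "plan": [
    {"grip": 0.0,"tx": 0,"ty": 0,"tz": 0.04,"yaw": 0},
    {"grip": 0.0,"tx": 0,"ty": 0,"tz": 0.04,"yaw": 0},
    {"grip": 0.0,"tx": 0,"ty": 0,"tz": 0.015,"yaw": 0},
    {"grip": 0.0,"tx": 0,"ty": 0,"tz": 0,"yaw": 0}
  ]
}}

```text
t: 11.0
tcp_pos: [0.6692, 0.1875, 0.2021]
ee_rot: [-0.0, 0.703, 0.711, -0.0]
contact_force: [0.3, -0.5, 1.0]
finger_gap: -0.0004
gripper_force: 0.0
```

Call:
{"api": "play_rows", "payload": {
  "plan": [
    {"grip": 0.0,"tx": 0,"ty": -0.016,"tz": 0,"yaw": 0},
    {"grip": 0.0,"tx": 0,"ty": -0.016,"tz": -0.003,"yaw": 0},
    {"grip": 0.0,"tx": 0,"ty": -0.016,"tz": -0.004,"yaw": 0},
    {"grip": 0.0,"tx": 0,"ty": -0.016,"tz": -0.004,"yaw": 0},
    {"grip": 0.0,"tx": 0,"ty": -0.016,"tz": -0.004,"yaw": 0}
  ]
}}

```text
t: 11.62
tcp_pos: [0.5884, 0.1869, 0.2176]
ee_rot: [0.0, 0.703, 0.711, 0.0]
contact_force: [0.1, 0.1, -1.1]
finger_gap: 0.0
gripper_force: 0.2
```

Call:
{"api": "play_rows", "payload": {
  "plan": [
    {"grip": 0.0,"tx": 0,"ty": -0.016,"tz": 0,"yaw": 0},
    {"grip": 0.0,"tx": 0,"ty": -0.016,"tz": 0,"yaw": 0},
    {"grip": 0.0,"tx": 0,"ty": -0.012,"tz": 0,"yaw": 0},
    {"grip": 0.0,"tx": 0,"ty": 0,"tz": 0,"yaw": 0}
  ]
}}

```text
t: 12.12
tcp_pos: [0.5448, 0.1864, 0.2174]
ee_rot: [0.0, 0.703, 0.711, 0.0]
contact_force: [0.4, -0.7, 0.5]
finger_gap: -0.0001
gripper_force: 0.0
```

```bash
python3 - <<'E'
from h import *
S={n:optics.snapshot(n) for n in("scene","top")}
print(arm.observe()["contact_force"])
for n,s in S.items():
    for k in(0,.62,1.87,2.9):
        p=proj(s,[pin(k,.19),pin(k,.2),pin(k,.21)]).round().astype(int); print(n,k,p[1].tolist(),[s["color"][v,u].tolist() for u,v in p])
E
```

```text
[0.39030688 0.62259164 0.01830831]
scene 0 [343, 316] [[91, 94, 97], [161, 140, 111], [195, 175, 141]]
scene 0.62 [361, 293] [[49, 51, 54], [21, 24, 25], [98, 95, 92]]
scene 1.87 [383, 273] [[87, 87, 83], [80, 80, 76], [71, 68, 63]]
scene 2.9 [373, 293] [[199, 178, 144], [193, 172, 138], [192, 171, 139]]
top 0 [225, 182] [[26, 22, 17], [47, 39, 33], [61, 51, 42]]
top 0.62 [221, 214] [[66, 65, 60], [167, 164, 153], [167, 164, 152]]
top 1.87 [228, 273] [[106, 104, 96], [167, 165, 153], [167, 165, 154]]
top 2.9 [239, 265] [[60, 62, 60], [68, 66, 62], [68, 66, 61]]
```

Call:
{"api": "play_rows", "payload": {
  "plan": [
    {"grip": 0.0,"tx": 0,"ty": 0.01,"tz": -0.03,"yaw": 0},
    {"grip": 0.0,"tx": 0.0,"ty": 0,"tz": -0.05,"yaw": 0},
    {"grip": 0.0,"tx": 0,"ty": 0.02,"tz": -0.05,"yaw": 0},
    {"grip": 0.0854,"tx": 0,"ty": 0.02,"tz": 0,"yaw": 0},
    {"grip": 0.0854,"tx": 0,"ty": 0,"tz": 0,"yaw": 0}
  ]
}}

```text
t: 12.85
tcp_pos: [0.5966, 0.1868, 0.3458]
ee_rot: [-0.0, 0.703, 0.711, -0.001]
contact_force: [-0.5, 0.1, -0.3]
finger_gap: 0.0354
gripper_force: 0.0
```

```bash
cat > k.py <<'E'
from h import *
S={n:optics.snapshot(n) for n in("scene","top")}
for n,s in S.items():
    d=[]
    for k in np.arange(0,3.0,.1):
        p=proj(s,[pin(k,y) for y in np.linspace(.18,.215,8)]).round().astype(int); d.append((round(k,1),int(np.mean([s["color"][v,u].mean() for u,v in p]))))
    print(n,d)
    y0,x0=proj(s,[pin(2.9,.2)])[0][::-1].round().astype(int)
    print((x0,y0)); print(s["color"][y0-14:y0+16:2,x0-16:x0+18:2].mean(2).astype(int))
E
python3 k.py
```

```text
scene [(np.float64(0.0), 107), (np.float64(0.1), 111), (np.float64(0.2), 103), (np.float64(0.3), 98), (np.float64(0.4), 104), (np.float64(0.5), 106), (np.float64(0.6), 107), (np.float64(0.7), 100), (np.float64(0.8), 27), (np.float64(0.9), 86), (np.float64(1.0), 104), (np.float64(1.1), 119), (np.float64(1.2), 98), (np.float64(1.3), 74), (np.float64(1.4), 82), (np.float64(1.5), 101), (np.float64(1.6), 85), (np.float64(1.7), 82), (np.float64(1.8), 85), (np.float64(1.9), 91), (np.float64(2.0), 111), (np.float64(2.1), 123), (np.float64(2.2), 112), (np.float64(2.3), 114), (np.float64(2.4), 130), (np.float64(2.5), 149), (np.float64(2.6), 161), (np.float64(2.7), 161), (np.float64(2.8), 157), (np.float64(2.9), 24)]
(np.int64(373), np.int64(293))
[[ 89  97 117 137 129 116  98  76  47 115 169 167 165 153 152 152 149]
 [ 39  46  45  46  45  44  40  27 113 170 164 162 165 166 157 151 153]
 [ 18  21  23  23  22  22  17  99 169 168 167 165 162 161 165 163 151]
 [ 23  24  22  19  24  26 112 165 162 162 166 168 164 163 162 165 167]
 [ 19  19  35  54  26  35 132 161 161 162 161 164 166 166 163 163 164
[... 1819 characters left out ...]
 62  62  62  63  85 133 131 132 128 113 114 113 128 128 107]
 [161  84  61  62  62  63  57  66  74  76  75  65  66  65 112 132 111]
 [154 123  60  62  61  63  47  18  21  19  19  20  18  17 106 131  98]
 [151 149  62  63  63  62  56  31  17  16  18  19  19  19  84 136  84]
 [145 146 104  61  62  63 101 115 115 116 116 117 106 106 117 115  86]
 [140 139 138  69  62  59 115 123 112 112 113 113 119 124 134 114  97]
 [132 131 128 113  62  86 131 129 131 130 129 130 130 130 124 104  90]
 [120 121 103 120 119 128 129 128 129 129 120 121 121 123 123 105  89]
 [ 78  68  51 120 125 122 123 123 123 124 124 124 124 125 126  89  78]
 [ 83  75  63 110 125 125 126 127 126 126 127 128 128 127 129  88  86]]
```

The kickstand pin is now at 2.9 in both views (scene 373,293 and top 239,265). Next is the bar.

Call:
{"api": "play_rows", "payload": {
  "plan": [
    {"grip": 0.0854,"tx": -0.05,"ty": 0,"tz": 0,"yaw": 0},
    {"grip": 0.0854,"tx": -0.05,"ty": 0,"tz": 0,"yaw": 0},
    {"grip": 0.0854,"tx": -0.05,"ty": 0,"tz": 0,"yaw": 0},
    {"grip": 0.0854,"tx": -0.05,"ty": 0,"tz": 0,"yaw": 0},
    {"grip": 0.0854,"tx": -0.053,"ty": 0,"tz": 0,"yaw": 0}
  ]
}}

```text
t: 13.58
tcp_pos: [0.5976, -0.0672, 0.3469]
ee_rot: [-0.0, 0.703, 0.711, -0.0]
contact_force: [1.0, -0.8, -0.4]
finger_gap: 0.0853
gripper_force: 0.0
```

Call:
{"api": "play_rows", "payload": {
  "plan": [
    {"grip": 0.0854,"tx": 0,"ty": 0,"tz": 0.04,"yaw": 0},
    {"grip": 0.0854,"tx": 0,"ty": 0,"tz": 0.03,"yaw": 0},
    {"grip": 0.0854,"tx": 0,"ty": 0,"tz": 0,"yaw": 0}
  ]
}}

```text
t: 13.95
tcp_pos: [0.5971, -0.0657, 0.2751]
ee_rot: [-0.002, 0.703, 0.711, -0.001]
contact_force: [-0.1, 0.1, 1.0]
finger_gap: 0.0854
gripper_force: 0.0
```

```bash
python3 - <<'E'
from h import *
print(arm.grip_point_offset, scr(.25,-.055), arm.observe()["tcp_pos"])
for a in(.32,.24,.16,.08,0): print(a,(scr(.25,-.055,a)-scr(.25,-.055)).round(4))
E
```

```text
0.0187 [ 0.59602369 -0.06594964  0.26730885] [ 0.59710942 -0.06572772  0.27507692]
0.32 [0. 0. 0.]
0.24 [-0.0192 -0.0001  0.0055]
0.16 [-0.0388 -0.0003  0.0095]
0.08 [-0.0587 -0.0004  0.0119]
0 [-0.0786 -0.0005  0.0127]
```

Call:
{"api": "play_rows", "payload": {
  "plan": [
    {"grip": 0.0854,"tx": 0,"ty": -0.001,"tz": 0.02,"yaw": 0},
    {"grip": 0.0854,"tx": 0,"ty": 0,"tz": 0.02,"yaw": 0},
    {"grip": 0.0854,"tx": 0,"ty": 0,"tz": 0,"yaw": 0}
  ]
}}

```text
t: 14.32
tcp_pos: [0.597, -0.0657, 0.2373]
ee_rot: [-0.0, 0.703, 0.711, -0.0]
contact_force: [0.5, -0.1, -0.7]
finger_gap: 0.0852
gripper_force: 0.0
```

Call:
{"api": "play_rows", "payload": {
  "plan": [
    {"grip": 0.0854,"tx": 0,"ty": 0,"tz": 0.01,"yaw": 0},
    {"grip": 0.0854,"tx": 0,"ty": 0,"tz": 0.01,"yaw": 0},
    {"grip": 0.0854,"tx": 0,"ty": 0,"tz": 0,"yaw": 0}
  ]
}}

```text
t: 14.7
tcp_pos: [0.5971, -0.066, 0.2162]
ee_rot: [-0.0, 0.703, 0.711, -0.0]
contact_force: [0.9, 0.5, -0.1]
finger_gap: 0.0854
gripper_force: 0.0
```

Call:
{"api": "play_rows", "payload": {
  "plan": [
    {"grip": 0.0,"tx": 0,"ty": 0,"tz": 0,"yaw": 0},
    {"grip": 0.0,"tx": 0,"ty": 0,"tz": 0,"yaw": 0},
    {"grip": 0.0,"tx": 0,"ty": 0,"tz": 0,"yaw": 0},
    {"grip": 0.0,"tx": 0,"ty": 0,"tz": 0,"yaw": 0},
    {"grip": 0.0,"tx": 0,"ty": 0,"tz": 0,"yaw": 0}
  ],
  "newtons": 30
}}

```text
t: 15.32
tcp_pos: [0.5971, -0.0661, 0.2171]
ee_rot: [-0.0, 0.703, 0.711, -0.0]
contact_force: [-5.6, -0.4, 3.5]
finger_gap: 0.0241
gripper_force: 29.5
```

Call:
{"api": "play_rows", "payload": {
  "plan": [
    {"grip": 0.0,"tx": 0,"ty": -0.0077,"tz": -0.0024,"yaw": 0},
    {"grip": 0.0,"tx": 0,"ty": -0.0077,"tz": -0.0021,"yaw": 0},
    {"grip": 0.0,"tx": 0,"ty": -0.0078,"tz": -0.0019,"yaw": 0},
    {"grip": 0.0,"tx": 0,"ty": -0.0078,"tz": -0.0017,"yaw": 0},
    {"grip": 0.0,"tx": 0,"ty": -0.0078,"tz": -0.0014,"yaw": 0}
  ]
}}

```text
t: 15.95
tcp_pos: [0.559, -0.0664, 0.2272]
ee_rot: [0.001, 0.703, 0.711, 0.001]
contact_force: [6.0, 1.5, 6.7]
finger_gap: 0.0238
gripper_force: 31.9
```

Call:
{"api": "play_rows", "payload": {
  "plan": [
    {"grip": 0.0,"tx": 0,"ty": -0.008,"tz": -0.0012,"yaw": 0},
    {"grip": 0.0,"tx": 0,"ty": -0.008,"tz": -0.0009,"yaw": 0},
    {"grip": 0.0,"tx": 0,"ty": -0.008,"tz": -0.0006,"yaw": 0},
    {"grip": 0.0,"tx": 0,"ty": -0.008,"tz": -0.0004,"yaw": 0},
    {"grip": 0.0,"tx": 0,"ty": -0.008,"tz": -0.0001,"yaw": 0}
  ]
}}

```text
t: 16.58
tcp_pos: [0.5184, -0.0667, 0.2298]
ee_rot: [0.0, 0.703, 0.711, 0.0]
contact_force: [3.7, 3.5, 4.4]
finger_gap: 0.024
gripper_force: 32.3
```

Call:
{"api": "play_rows", "payload": {
  "plan": [
    {"grip": 0.0,"tx": 0,"ty": 0,"tz": 0,"yaw": 0},
    {"grip": 0.0,"tx": 0,"ty": 0,"tz": 0,"yaw": 0},
    {"grip": 0.0,"tx": 0,"ty": 0,"tz": 0,"yaw": 0},
    {"grip": 0.0,"tx": 0,"ty": 0,"tz": 0,"yaw": 0}
  ]
}}

```text
t: 17.08
tcp_pos: [0.5189, -0.0667, 0.23]
ee_rot: [0.0, 0.703, 0.711, 0.0]
contact_force: [1.7, 3.6, 7.6]
finger_gap: 0.0236
gripper_force: 32.7
```

```bash
python3 - <<'E'
from h import *
S={n:optics.snapshot(n) for n in("scene","top")}; s=S["scene"]
o=arm.observe(); print(o["tcp_pos"],o["contact_force"],o["finger_gap"],o["gripper_force"])
# pin track vs screen lean with kickstand 2.9, both views
for n,s in S.items():
    print(n,[(round(a,2),int(np.mean([s["color"][v,u].mean() for u,v in proj(s,[pin(2.9,y,a) for y in np.linspace(.185,.215,8)]).round().astype(int)]))) for a in np.arange(-.16,.36,.04)])
# bar bright pixels in scene: transverse profiles at two y's
s=S["scene"]
for y in(-.14,.06,.1,.14):
    print(y,[(round(a,2),int(s["color"][v,u].mean())) for a in np.arange(-.12,.13,.02) for u,v in [proj(s,[scr(.25,y,a)])[0].round().astype(int)]])
E
```

```text
[ 0.51889525 -0.06673583  0.22992559] [1.90679291 5.41379671 6.74943122] 0.023819766131044712 32.65426218509674
scene [(np.float64(-0.16), 66), (np.float64(-0.12), 44), (np.float64(-0.08), 31), (np.float64(-0.04), 22), (np.float64(0.0), 20), (np.float64(0.04), 20), (np.float64(0.08), 20), (np.float64(0.12), 21), (np.float64(0.16), 23), (np.float64(0.2), 24), (np.float64(0.24), 24), (np.float64(0.28), 25), (np.float64(0.32), 25)]
top [(np.float64(-0.16), 20), (np.float64(-0.12), 20), (np.float64(-0.08), 20), (np.float64(-0.04), 20), (np.float64(0.0), 17), (np.float64(0.04), 17), (np.float64(0.08), 17), (np.float64(0.12), 17), (np.float64(0.16), 16), (np.float64(0.2), 5), (np.float64(0.24), 5), (np.float64(0.28), 38), (np.float64(0.32), 92)]
-0.14 [(np.float64(-0.12), 113), (np.float64(-0.1), 64), (np.float64(-0.08), 148), (np.float64(-0.06), 156), (np.float64(-0.04), 203), (np.float64(-0.02), 192), (np.float64(0.0), 167), (np.float64(0.02), 140), (np.float64(0.04), 127), (np.float64(0.06), 95), (np.float64(0.08), 116), (np.float64(0.1), 143), (np.float64(0.12), 146)]
0.06 [(np.float64
[... 275 characters left out ...]
(0.1), 113), (np.float64(0.12), 94)]
0.1 [(np.float64(-0.12), 191), (np.float64(-0.1), 190), (np.float64(-0.08), 189), (np.float64(-0.06), 190), (np.float64(-0.04), 114), (np.float64(-0.02), 127), (np.float64(0.0), 130), (np.float64(0.02), 130), (np.float64(0.04), 126), (np.float64(0.06), 90), (np.float64(0.08), 123), (np.float64(0.1), 113), (np.float64(0.12), 88)]
0.14 [(np.float64(-0.12), 109), (np.float64(-0.1), 122), (np.float64(-0.08), 120), (np.float64(-0.06), 109), (np.float64(-0.04), 136), (np.float64(-0.02), 151), (np.float64(0.0), 155), (np.float64(0.02), 148), (np.float64(0.04), 129), (np.float64(0.06), 102), (np.float64(0.08), 103), (np.float64(0.1), 104), (np.float64(0.12), 93)]
```

The bar is centred at a lean of about 0, the kickstand is down and the grip holds at 32 N. Handing in.

```bash
python3 -c "
from cell import arm
print(arm.job_done())"
```

```text
the job is handed in; nothing more can be done
None
```

I handed the job in at about 17 s with the lock on its end stop, the kickstand down, and the screen held upright at about 0 rad by a 32 N grip on the top bar; the hand-in returned no verdict.

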